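# Raise the announcer's hatch window to the marker

## Robot

A 6-joint arm with a two-finger parallel gripper is mounted at the origin on the work surface. World frame = base frame: x ahead of the robot, y to its left, z up, the work surface at z = 0. Lengths are in m, angles in degrees, forces in N, time in s.
With the tool pointing down it reaches from about 0.35 to 0.875 m from the base axis. Payload 4.2 kg.
Tool frame: the origin (TCP) lies on the centre line of the jaws, within the pads' length; the fingertips stand 19 mm ahead of it and the grasp point (between the pads) is the TCP; z points along the fingers, y is the line along which they close (so a half turn about z gives the same grasp; the last joint's range is limited). The gripper opens to 87 mm and grips with 3 to 60 N. Pads are 19 mm wide; open, the fingers measure 117 mm over their backs; the gripper's body (75 mm by 190 mm) begins 51 mm behind the grasp point.
Start: joints at [90.504, 22.042, 0.453, 0, -68.411, -14.817], TCP at [0.154, 0.606, 0.242] pointing down, gripper open.
Joint ranges: [-179.83, 179.83], [-69.29, 118.12], [-61.27, 80.66], [-181.25, 117.63], [-171.15, -9.14], [-177.46, 177.46]. Speed limits (degrees/s): [159.86, 159.86, 180, 180, 180, 180].

## Interface

Orientations are given as a 3x3 rotation matrix whose columns are the frame's x, y, z axes.
In Python, from station import sense, capture, finish_job, search_frame, masks_of gives the robot as it stands.
- The arm moves only by the tool drive_tool, never from a script. Its argument "rows" is a list of rows, each a list of 7 numbers: the opening in per cent of the stroke, from 0 (shut) to 100 (fully open), then the shift along the world's x, y, z in mm, then the turn, a rotation vector about the world's x, y, z in rad. In form: [[fingers, dx, dy, dz, wx, wy, wz], ...]. A call has 1 to 5 rows; each row shifts and turns the commanded pose from where the row before left it; what a row does not reach is not made up. A row lasts 1/12 s, in which the tool goes at most 41.7 mm and 7.16 degrees, less where a joint would pass 70% of its speed; a pose out of reach is approached as far as the arm can. A call is refused whole if a number of a shift passes 41.7 or a number of a turn 0.125, either way. A call with a gripper value outside its range is refused whole. The fingers move at their own pace and stop on an object; the grip force is fixed at half the most. Time passes only in rows, so rows that do not move let the fingers close. It gives the time, the measured TCP pose, the force, the opening and the grip force at its end, in the units of the state.
- sense(): the state, without advancing time (a new reading comes with each control period).
- capture(name): name is "scene" or "top" or "wrist"; returns a dict with "frame" (384x512x3 uint8, red, green, blue), "z_map" (384x512 float32, m along the optical axis (not along the pixel's ray), 0 where there is no reading), "fx", "fy", "cx", "cy" (pixels), "distortion" ([k1, k2, p1, p2, k3] as OpenCV has them; the pictures are not rectified), "R" (3x3) and "t" (3): a world point X has camera coordinates R X + t; the wrist camera has in their place "T_tool_cam" (4x4, takes a point from camera to tool coordinates, whose origin is the TCP and whose axes are the flange's). Camera axes: x right, y down, z forward; pixel columns grow to the right and rows downward; lengths in m; the calibration is good to about 2 mm. A picture is of the moment at which its call begins: read the wrist's pose just before it.
- finish_job(): hands the job in; it is judged then, once.
Trained networks look in a picture, given as the dict that the camera call returned (one of the last four; its "shot" number tells which), for a name from the list of things; names that differ only in an ending like _2 or _b are one class to them, and where a whole thing is asked for, a point or a joint stands for the part that bears it (a point fixed in the world has none). Each returns a list of dicts, best first, with "p" (0 to 1); they miss things now and then, are a little off and sometimes report something else, mostly with a low value. They report only what shows in the picture. A call takes as long as a camera call.
- search_frame(label, picture): "xy" ([column, row] in pixels, amid what is visible of it).
- masks_of(label, picture): "region" (384x512 bool, what is visible of it) and "xy" ([column, row] in pixels, amid what is visible of it).
The state is a dict: "time_s": time; "joints": joint angles; "joint_velocities": joint speeds; "effort": joint torques, N m; "tcp_pos": TCP position; "ee_rot": TCP orientation; "wrist_force": force on the tool from outside, world axes, zero at the start; "moment": the same for the moment, N m; "gripper_width": opening from 0.0 (shut) to 1.0 (fully open); "gripper_force": force on a finger pad.
Only numpy, scipy, OpenCV 4.12 (cv2) and the standard library are available. Lean on these libraries where they do the work, as an engineer would, in place of code of your own. Each camera call takes 0.05 s, during which the arm holds its last target. There are 200 camera calls.

## Task

Open the hatch in the announcer's desk screen so that scripts can be handed through: reach with the fingertips beneath the yellow lip of the clear sliding window and push it up until the lip is level with the red marker collars on the posts, within a centimetre, then leave it standing there and draw the hand clear. Only push, never pinch the lip between the fingers, and leave the red collars, the microphone, the mug and the stapler where they are.

Things in the scene. Friction and masses are not known exactly. Their poses are not given: they have to be found in the camera images.
- frame: Fixed desk screen, 370 mm wide, 380 high, standing to the left. Two 30 x 30 mm posts, centres 170 mm either side of the middle; foot plates 12 mm high, 60 wide, reaching 60 mm to both sides of the plane. Origin on the desk midway between the posts; z up, y along the frame (towards the robot), x level through it, to the robot's left. Above 180 mm a fixed clear pane stands behind the window.
- lip_edge (a point): Middle of the yellow lip plate's front edge, half-way up. The plate (geom sash_c1) is 240 mm long along the frame's y; its underside is 6 mm below this point, flat, open from the front and below; a second yellow layer (sash_c2), 12 mm back, tops it to 9 mm above. It stands out 41 mm level from the clear window to the frame's -x; this edge is 50 mm from the frame's plane.
- sash (a joint): Height of the sliding window in m: 0 fully down (lip_edge 85 mm above the desk), growing as it rises, stop at 0.18. Balanced by counterweights behind the posts, it stays where it is left; 1 to 4 N moves it up, a little more when fast. The lip moves straight up and down with it.
- mark_level (a point): Centre of the red collar round the post nearer the robot (+y of the frame); an equal collar sits at the same height round the other post. Each collar is 42 x 42 mm and 20 mm high. Its height is the height that lip_edge must reach. The collars are stiff and can slide on the posts only by a hard push.
- mic_mid (a point): Desk microphone, about the middle of its height: round foot 76 mm across, 167 mm tall, ball head 44 mm. Loose; to be left alone.
- mug_mid (a point): Blue mug, centre: 76 mm across plus handle, 90 mm tall. Loose; to be left alone.
- stapler_mid (a point): Green stapler lying on the desk, centre: 120 x 34 x 47 mm, long along its x. Loose; to be left alone.

How it is judged:
By the outcome, as a careful person would: the job done as asked, in the order asked, and still so for the second after the job is handed in, with the robot touching nothing.
It also fails if it takes over 38 s, if anything falls off the work surface, if the arm or the gripper's body presses on something with over 40 N, if the wrist force passes 120 N, or if a joint passes its speed limit or range.

## Working session

There is one attempt and no reset: what is moved stays moved. The work goes in short steps, Python scripts to look and compute and a tool call to move; the robot and the scene stay as the last step left them, time stands still between calls to the robot, and variables do not carry over. Pictures are saved under pics/ and viewed, at most 10 in all, crops included, and the job is handed in when it is done.

Besides the shell and the picture viewer there is one more tool, called after ">>>" in YAML: its name, and indented under it one key for each argument. drive_tool: Moves the arm, as the interface text tells. Its arguments: {"type":"object","properties":{"rows":{"type":"array"}},"required":["rows"]}

```bash
mkdir -p pics; cat > h.py <<'E'
import numpy as np,cv2
from station import *
def world(c,uv,z=None):
    uv=np.asarray(uv,float).reshape(-1,2)
    K=np.array([[c['fx'],0,c['cx']],[0,c['fy'],c['cy']],[0,0,1.]])
    n=cv2.undistortPoints(uv.reshape(-1,1,2),K,np.array(c['distortion'],float)).reshape(-1,2)
    if z is None: z=np.array([c['z_map'][int(round(v)),int(round(u))] for u,v in uv])
    p=np.c_[n,np.ones(len(n))]*np.reshape(z,(-1,1))
    if 'R' in c: return (p-np.array(c['t']))@np.array(c['R'])
    T=np.array(c['T_tool_cam']);s=sense()
    return (p@T[:3,:3].T+T[:3,3])@np.array(s['ee_rot']).T+s['tcp_pos']
def maskpts(c,m):
    v,u=np.nonzero(m&(c['z_map']>0)); return world(c,np.c_[u,v],c['z_map'][v,u])
E
cat > a.py <<'E'
from h import *
np.set_printoptions(precision=3,suppress=True)
s=sense();print(s['time_s'],s['ee_rot'])
ims=[]
for n in ['scene','top']:
    c=capture(n);ims.append(c['frame'])
    cv2.imwrite(f'pics/{n}.png',cv2.resize(c['frame'][:,:,::-1],(800,600)))
    for l in ['frame','lip_edge','mark_level','sash','mic_mid','mug_mid','stapler_mid']:
        for r in masks_of(l,c)[:2]:
            P=maskpts(c,r['region'])
            print(n,l,round(r['p'],2),np.round(r['xy']),len(P), np.median(P,0) if len(P) else '', np.percentile(P,[3,97],axis=0).ravel() if len(P) else '')
    hsv=cv2.cvtColor(c['frame'],cv2.COLOR_RGB2HSV)
    for nm,lo,hi in [('yel',(20,120,100),(35,255,255)),('red',(0,150,80),(6,255,255))]:
        m=cv2.inRange(hsv,lo,hi)>0
        k,L,st,ce=cv2.connectedComponentsWithStats(m.astype(np.uint8))
        for i in range(1,k):
            if st[i,4]>25:
                P=maskpts(c,L==i)
                if len(P): print(n,nm,ce[i],st[i],np.median(P,0),np.percentile(P,[3,97],axis=0).ravel())
E
python3 a.py
```

```text
0.0 [[ 0.969 -0.247 -0.   ]
 [-0.247 -0.969 -0.002]
 [ 0.     0.002 -1.   ]]
scene frame 0.6 [258. 201.] 21116 [0.556 0.208 0.329] [0.382 0.159 0.011 0.719 0.288 0.405]
scene lip_edge 0.56 [263. 226.] 252 [0.546 0.191 0.101] [0.426 0.16  0.091 0.695 0.237 0.113]
scene sash 0.57 [258. 226.] 310 [0.557 0.195 0.101] [0.425 0.16  0.091 0.696 0.237 0.113]
scene mic_mid 0.61 [182. 150.] 638 [0.749 0.105 0.153] [0.733 0.068 0.012 0.782 0.122 0.167]
scene mug_mid 0.65 [310. 293.] 1546 [0.414 0.285 0.022] [0.383 0.251 0.003 0.46  0.327 0.091]
scene stapler_mid 0.79 [216. 300.] 958 [0.593 0.353 0.046] [0.559 0.306 0.008 0.629 0.397 0.049]
top frame 0.62 [197. 172.] 19433 [0.559 0.192 0.354] [0.384 0.126 0.008 0.726 0.281 0.405]
top lip_edge 0.69 [221. 193.] 5158 [0.557 0.177 0.099] [0.436 0.133 0.083 0.688 0.229 0.193]
top lip_edge 0.29 [188.  82.] 451 [0.702 0.224 0.239] [0.382 0.131 0.223 0.741 0.24  0.241]
top mark_level 0.57 [187.  80.] 411 [0.702 0.224 0.239] [0.383 0.131 0.225 0.739 0.238 0.241]
top sash 0.63 [266.  93.] 1646 [0.743 0.104 0.014] [0.717 0.073 0.009 0.776 0.135 0.164]
top sash 0.62 [221. 193.] 5002 [0.556 0.177 0.099] [0.433 0.135 0.091 0.68  0.227 0.193]
top mic_mid 0.73 [268.  95.] 1678 [0.743 0.104 0.014] [0.717 0.071 0.007 0.776 0.133 0.164]
top mug_mid 0.95 [155. 274.] 2003 [0.417 0.296 0.027] [0.38  0.248 0.002 0.454 0.325 0.09 ]
top stapler_mid 0.64 [129. 178.] 1359 [0.589 0.351 0.044] [0.555 0.303 0.002 0.626 0.396 0.048]
top stapler_mid 0.52 [200. 172.] 18901 [0.56  0.192 0.362] [0.385 0.127 0.009 0.723 0.28  0.405]
top yel [225.945 194.901] [ 198  123   55  137 2372] [0.549 0.169 0.098] [0.455 0.133 0.092 0.668 0.209 0.1  ]
top red [180.687  64.867] [173  50  14  27  83] [0.714 0.23  0.239] [0.702 0.224 0.237 0.741 0.239 0.241]
top red [242.928 296.53 ] [235 283  14  30  83] [0.397 0.137 0.239] [0.38  0.131 0.237 0.414 0.145 0.241]
```

View pics/scene.png

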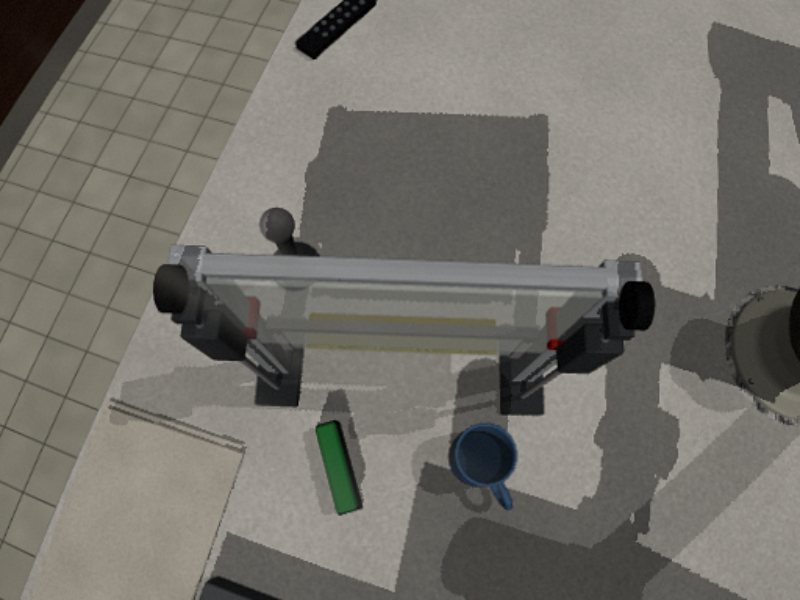

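View pics/top.png

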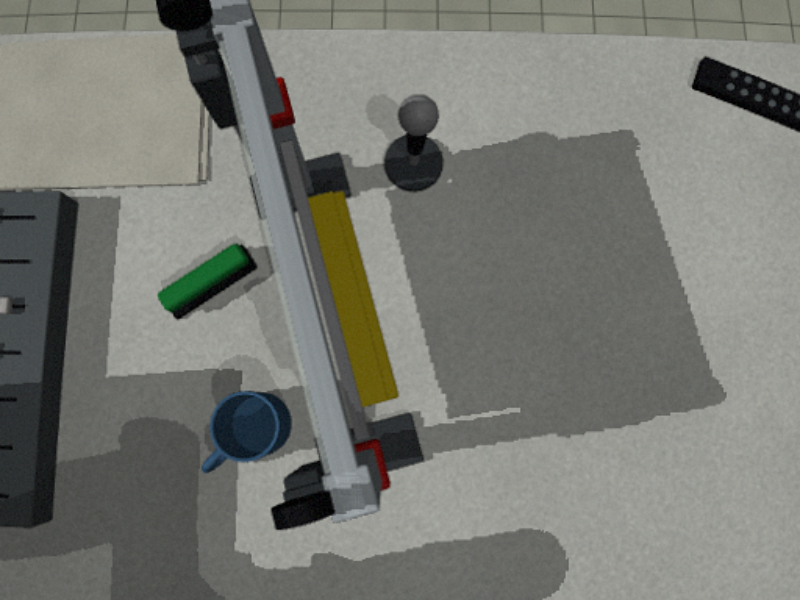

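The scene picture shows the frame from behind, the green stapler at (338,467) and the mug at (485,455). The top picture shows the yellow lip at (352,300) facing world -y, the red collars at (283,101) and (378,465), and the mic at (415,140). I'll lift over the frame to reach the lip's side.

>>> drive_tool:
  rows:
    - [0,0,0,37,0,0,0]
    - [0,0,0,37,0,0,0]
    - [0,0,0,37,0,0,0]
    - [0,0,0,37,0,0,0]
    - [0,0,0,37,0,0,0]

```text
time_s: 1.22
tcp_pos: [0.1545, 0.6051, 0.4287]
ee_rot: [[0.969, -0.247, 0.0], [-0.247, -0.969, 0.0], [-0.0, -0.0, -1.0]]
wrist_force: [-0.4, 0.3, -0.2]
gripper_width: 0.708
gripper_force: 0.0
```

>>> drive_tool:
  rows:
    - [0,0,0,37,0,0,0]
    - [0,0,0,37,0,0,0]
    - [0,20.3,-34.4,0,0,0,-0.0471]
    - [0,20.3,-34.4,0,0,0,-0.0471]
    - [0,20.3,-34.4,0,0,0,-0.0471]

```text
time_s: 1.63
tcp_pos: [0.2156, 0.502, 0.5006]
ee_rot: [[0.924, -0.382, -0.0], [-0.382, -0.924, 0.001], [-0.0, -0.001, -1.0]]
wrist_force: [1.2, -0.2, 0.9]
gripper_width: 0.323
gripper_force: 0.0
```

```bash
cat > b.py <<'E'
from h import *
np.set_printoptions(precision=4,suppress=True)
c=capture('top');hsv=cv2.cvtColor(c['frame'],cv2.COLOR_RGB2HSV)
m=cv2.inRange(hsv,(20,120,60),(35,255,255))>0
P=maskpts(c,m);P=P[(P[:,2]<.3)]
y=np.array([-.96,-.282]);x=np.array([-.282,.96])
lab=(P[:,2]>.0)&(abs(P[:,0]-.555)<.2);P=P[lab]
Q=np.c_[P[:,:2]@x,P[:,:2]@y,P[:,2]]
print('lip x,y,z pct',np.percentile(Q,[1,5,25,50,75,95,99],axis=0))
for q in np.arange(Q[:,0].min(),Q[:,0].max(),.005):
    k=(Q[:,0]>=q)&(Q[:,0]<q+.005);print(round(q,3),k.sum(),np.median(Q[k],0) if k.any() else '')
# edge direction
f=[]
for yy in np.arange(np.percentile(Q[:,1],3),np.percentile(Q[:,1],97),.01):
    k=abs(Q[:,1]-yy)<.005
    if k.sum()>5: f.append((yy,np.percentile(Q[k,0],3)))
print('edge slope',np.polyfit(*np.array(f).T,1))
m=(cv2.inRange(hsv,(0,130,60),(8,255,255))>0);k,L,st,ce=cv2.connectedComponentsWithStats(m.astype(np.uint8))
for i in range(1,k):
    if st[i,4]>40:
        R=maskpts(c,L==i);R=R[(R[:,2]>.15)&(R[:,2]<.3)]
        if len(R): print('red',len(R),np.percentile(R[:,2],[5,25,50,75,95]),R[:,:2].mean(0)@x,R[:,:2].mean(0)@y)
D=world(c,[[330,150],[320,200],[330,330]]);print('desk',D)
print(sense()['time_s'],sense()['tcp_pos'],sense()['joints'])
E
python3 b.py
```

```text
lip x,y,z pct [[-0.0138 -0.7071  0.0902]
 [-0.012  -0.6967  0.0917]
 [-0.0038 -0.6456  0.0944]
 [ 0.0062 -0.5849  0.0975]
 [ 0.0162 -0.5267  0.0986]
 [ 0.024  -0.4816  0.1   ]
 [ 0.0259 -0.4726  0.1012]]
-0.017 196 [-0.0128 -0.6103  0.0925]
-0.012 401 [-0.009  -0.5846  0.0932]
-0.007 403 [-0.004  -0.5847  0.0935]
-0.002 406 [ 0.001  -0.5855  0.0981]
0.003 408 [ 0.0059 -0.5846  0.0982]
0.008 407 [ 0.011  -0.5844  0.0982]
0.013 411 [ 0.016  -0.5842  0.0982]
0.018 421 [ 0.0211 -0.5885  0.0983]
0.023 209 [ 0.0247 -0.5615  0.0983]
edge slope [ 0.0088 -0.0075]
red 123 [0.2363 0.2381 0.2389 0.2397 0.2408] 0.019059993022360954 -0.7531638720945121
red 135 [0.2363 0.2383 0.239  0.2397 0.2408] 0.02040433508258136 -0.4229473319280748
desk [[ 0.6598 -0.0289 -0.0023]
 [ 0.5594 -0.007  -0.0012]
 [ 0.3153 -0.0229 -0.0011]]
1.6833 [0.2184 0.4955 0.5034] [  83.4326   10.3837   20.5262    0.1061 -100.0906  -16.236 ]
```

>>> drive_tool:
  rows:
    - [0,22.3,-31.4,0,0,0,-0.056]
    - [0,22.3,-31.4,0,0,0,-0.056]
    - [0,22.3,-31.4,0,0,0,-0.056]
    - [0,22.3,-31.4,0,0,0,-0.056]
    - [0,22.3,-31.4,0,0,0,-0.056]

```text
time_s: 2.1
tcp_pos: [0.3274, 0.3435, 0.501]
ee_rot: [[0.782, -0.623, 0.0], [-0.623, -0.782, 0.001], [-0.0, -0.001, -1.0]]
wrist_force: [0.4, 0.9, -0.1]
gripper_width: 0.011
gripper_force: 0.0
```

>>> drive_tool:
  rows:
    - [0,22.3,-31.4,0,0,0,-0.056]
    - [0,22.3,-31.4,0,0,0,-0.056]
    - [0,22.3,-31.4,0,0,0,-0.056]
    - [0,22.3,-31.4,0,0,0,-0.056]
    - [0,22.3,-31.4,0,0,0,-0.056]

```text
time_s: 2.52
tcp_pos: [0.4389, 0.1865, 0.501]
ee_rot: [[0.579, -0.815, 0.001], [-0.815, -0.579, 0.001], [-0.0, -0.001, -1.0]]
wrist_force: [0.0, 1.3, 0.1]
gripper_width: 0.003
gripper_force: 0.0
```

>>> drive_tool:
  rows:
    - [0,22.3,-31.4,0,0,0,-0.056]
    - [0,22.3,-31.4,0,0,0,-0.056]
    - [0,22.3,-31.4,0,0,0,-0.056]
    - [0,22.3,-31.4,0,0,0,-0.056]
    - [0,22.3,-31.4,0,0,0,-0.056]

```text
time_s: 2.93
tcp_pos: [0.5505, 0.0295, 0.5008]
ee_rot: [[0.331, -0.944, 0.001], [-0.944, -0.331, 0.0], [-0.0, -0.001, -1.0]]
wrist_force: [0.4, 1.1, 0.2]
gripper_width: 0.005
gripper_force: 0.0
```

>>> drive_tool:
  rows:
    - [0,22.3,-31.4,0,0,0,-0.056]
    - [0,0,0,-20,0.114,0.0336,0]
    - [0,0,0,-20,0.114,0.0336,0]
    - [0,0,0,-20,0.114,0.0336,0]

```text
time_s: 3.27
tcp_pos: [0.5726, -0.0001, 0.4407]
ee_rot: [[0.262, -0.96, -0.097], [-0.898, -0.28, 0.34], [-0.354, -0.002, -0.935]]
wrist_force: [-0.0, -0.7, -0.2]
gripper_width: 0.002
gripper_force: 0.0
```

```bash
python3 -c "
from h import *
s=sense();print({k:np.round(s[k],3) for k in ['time_s','tcp_pos','joints','ee_rot','gripper_width']})"
```

```text
{'time_s': np.float64(3.267), 'tcp_pos': array([ 0.573, -0.   ,  0.441]), 'joints': array([   4.957,   16.923,   25.741,  -20.801, -102.142,    7.485]), 'ee_rot': array([[ 0.262, -0.96 , -0.097],
       [-0.898, -0.28 ,  0.34 ],
       [-0.354, -0.002, -0.935]]), 'gripper_width': np.float64(0.002)}
```

>>> drive_tool:
  rows:
    - [0,0,0,-26,0.114,0.0336,0]
    - [0,0,0,-26,0.114,0.0336,0]
    - [0,0,0,-26,0.114,0.0336,0]
    - [0,0,0,-26,0.114,0.0336,0]

```text
time_s: 3.6
tcp_pos: [0.5724, -0.0005, 0.3368]
ee_rot: [[0.188, -0.96, -0.207], [-0.643, -0.28, 0.713], [-0.742, -0.001, -0.67]]
wrist_force: [0.2, -0.3, -0.8]
gripper_width: 0.007
gripper_force: 0.0
```

>>> drive_tool:
  rows:
    - [0,0,0,-26,0.114,0.0336,0]
    - [0,0,0,-26,0.114,0.0336,0]
    - [0,0,0,-26,0.114,0.0336,0]
    - [0,0,0,-26,0.114,0.0336,0]
    - [0,0,0,0,0,0,0]

```text
time_s: 4.02
tcp_pos: [0.5706, -0.0013, 0.2176]
ee_rot: [[0.039, -0.961, -0.275], [-0.241, -0.277, 0.93], [-0.97, 0.03, -0.242]]
wrist_force: [-0.0, 0.6, -4.6]
gripper_width: 0.005
gripper_force: 0.0
```

```bash
python3 -c "
from h import *
s=sense();print({k:np.round(s[k],3) for k in ['time_s','tcp_pos','joints','ee_rot']})
for n in ['scene','wrist']:
  c=capture(n);cv2.imwrite('pics/%s2.png'%n,cv2.resize(c['frame'][:,:,::-1],(800,600)))"
```

```text
{'time_s': np.float64(4.017), 'tcp_pos': array([ 0.571, -0.001,  0.218]), 'joints': array([ -16.336,   41.001,   17.109,  -61.964, -112.521,   31.964]), 'ee_rot': array([[ 0.039, -0.961, -0.275],
       [-0.241, -0.277,  0.93 ],
       [-0.97 ,  0.03 , -0.242]])}
```

View pics/wrist2.png

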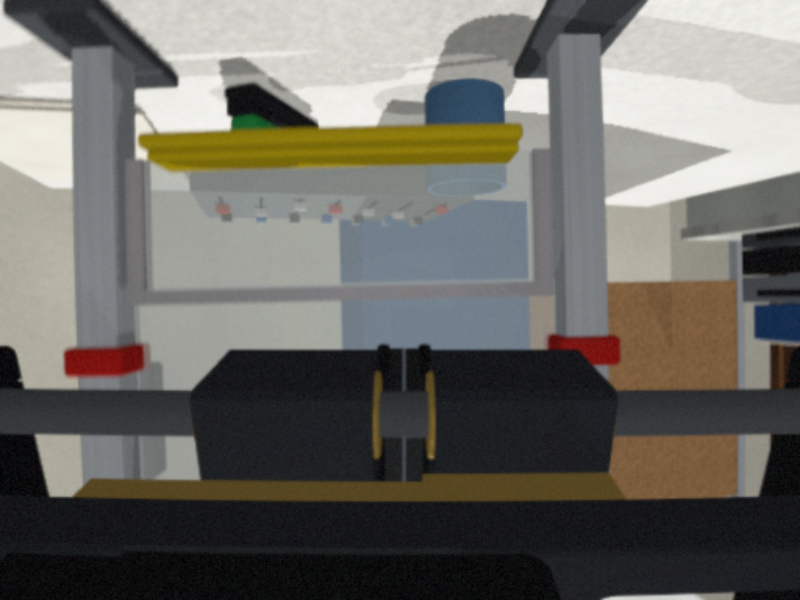

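View pics/scene2.png

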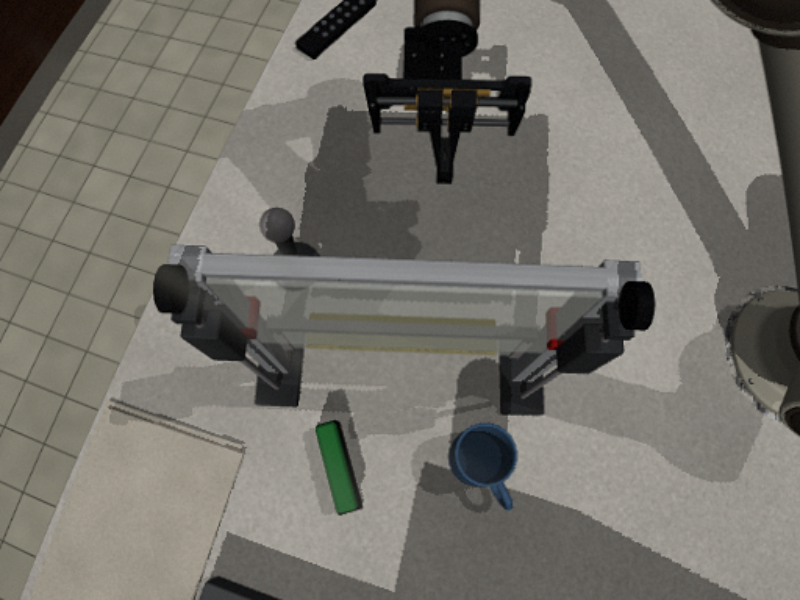

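The wrist picture is upside down: lip at (330,148), collars at (105,360) and (585,350). This puts the camera under the hand. The scene picture shows the closed hand at (445,170), clear in front of the frame. I'll check the camera offset and whether the arm has settled.

```bash
python3 -c "
from h import *
np.set_printoptions(precision=3,suppress=True)
c=capture('wrist');s=sense();print(c['T_tool_cam'],s['tcp_pos'],s['ee_rot'],s['wrist_force'],s['joint_velocities'])
hsv=cv2.cvtColor(c['frame'],cv2.COLOR_RGB2HSV)
for nm,lo,hi in [('yel',(22,150,60),(35,255,255)),('red',(0,150,60),(6,255,255))]:
    k,L,st,ce=cv2.connectedComponentsWithStats((cv2.inRange(hsv,lo,hi)>0).astype(np.uint8))
    for i in range(1,k):
        if st[i,4]>100:
            P=maskpts(c,L==i);print(nm,ce[i],st[i,4],np.percentile(P,[2,50,98],axis=0).ravel())
t=capture('top');
z=t['z_map']; v,u=np.mgrid[0:384,0:512]; P=maskpts(t,z>0)
f=np.array([-.282,.96]);y=np.array([-.96,-.282]);d=(P[:,:2]-s['tcp_pos'][:2])
a=d@f;b=d@y;k=(abs(b)<.11)&(a<.02)&(a>-.3)&(P[:,2]>.1)
for q in np.arange(-.3,.02,.03):
    kk=k&(a>=q)&(a<q+.03)
    if kk.any():print(round(q,2),kk.sum(),'top z',np.percentile(P[kk,2],98),'b',np.percentile(b[kk],[2,98]))
"
```

```text
[[-0.    -0.965 -0.261  0.07 ]
 [ 1.     0.    -0.001 -0.001]
 [ 0.001 -0.261  0.965 -0.143]
 [ 0.     0.     0.     1.   ]] [ 0.573 -0.     0.234] [[ 0.074 -0.959 -0.273]
 [-0.254 -0.283  0.925]
 [-0.964  0.001 -0.264]] [-0.442 -0.186  1.249] [ 1.014 -6.353  2.648 -0.214 -0.199  0.245]
yel [215.828  88.79 ] 5758 [0.462 0.124 0.093 0.57  0.163 0.1   0.68  0.208 0.106]
red [376.587 219.849] 564 [0.383 0.128 0.226 0.402 0.134 0.233 0.421 0.162 0.243]
red [ 65.489 224.733] 709 [0.701 0.221 0.23  0.721 0.228 0.238 0.745 0.245 0.247]
-0.24 51 top z 0.32051043385987227 b [-0.042 -0.029]
-0.21 942 top z 0.3265597371560575 b [-0.035  0.041]
-0.18 1779 top z 0.32202880514303267 b [-0.033  0.039]
-0.15 1728 top z 0.30953416882607554 b [-0.046  0.035]
-0.12 1256 top z 0.28837817133487187 b [-0.047  0.018]
-0.09 3028 top z 0.2920724891450548 b [-0.087  0.092]
-0.06 2234 top z 0.2877309561707141 b [-0.082  0.086]
-0.03 453 top z 0.2522464242869471 b [-0.011  0.016]
-0.0 236 top z 0.2436788495664149 b [-0.008  0.01 ]
```

>>> drive_tool:
  rows:
    - [0,0,0,0,-0.033,0.1118,-0.0319]
    - [0,0,0,0,-0.033,0.1118,-0.0319]
    - [0,0,0,0,0,0,0]

```text
time_s: 4.47
tcp_pos: [0.5725, 0.0008, 0.239]
ee_rot: [[-0.15, -0.951, -0.271], [-0.317, -0.213, 0.924], [-0.937, 0.224, -0.269]]
wrist_force: [0.8, -0.2, 0.1]
gripper_width: 0.007
gripper_force: 0.0
```

```bash
python3 -c "
from h import *
s=sense();print(s['joints'],s['tcp_pos'],s['time_s'])"
```

```text
[ -15.98654953   38.99349783   17.87807869  -61.79372773 -112.54346839
   17.93300527] [0.57254449 0.00078534 0.23897054] 4.4667
```

>>> drive_tool:
  rows:
    - [0,0,0,0,-0.033,0.1118,-0.0319]
    - [0,0,0,0,-0.033,0.1118,-0.0319]
    - [0,0,0,0,-0.033,0.1118,-0.0319]
    - [0,0,0,0,-0.033,0.1118,-0.0319]
    - [0,0,0,0,-0.033,0.1118,-0.0319]

```text
time_s: 4.88
tcp_pos: [0.5724, 0.0007, 0.2374]
ee_rot: [[-0.666, -0.695, -0.269], [-0.38, 0.006, 0.925], [-0.642, 0.719, -0.268]]
wrist_force: [-0.0, 0.6, 0.1]
gripper_width: 0.009
gripper_force: 0.0
```

>>> drive_tool:
  rows:
    - [0,0,0,0,-0.033,0.1118,-0.0319]
    - [0,0,0,0,-0.033,0.1118,-0.0319]
    - [0,0,0,0,-0.033,0.1118,-0.0319]
    - [0,0,0,0,-0.033,0.1118,-0.0319]
    - [0,0,0,0,-0.033,0.1118,-0.0319]

```text
time_s: 5.3
tcp_pos: [0.5724, 0.0007, 0.2374]
ee_rot: [[-0.944, -0.194, -0.269], [-0.309, 0.223, 0.925], [-0.12, 0.955, -0.27]]
wrist_force: [-0.5, -0.2, 0.1]
gripper_width: 0.007
gripper_force: 0.0
```

>>> drive_tool:
  rows:
    - [0,0,0,0,-0.033,0.1118,-0.0319]
    - [0,0,0,0,-0.033,0.1118,-0.0319]
    - [0,0,0,0,-0.033,0.1118,-0.0319]
    - [0,0,0,0,-0.033,0.1118,-0.0319]
    - [0,0,0,0,-0.033,0.1118,-0.0319]

```text
time_s: 5.72
tcp_pos: [0.5724, 0.0007, 0.2374]
ee_rot: [[-0.887, 0.376, -0.269], [-0.127, 0.361, 0.924], [0.444, 0.854, -0.272]]
wrist_force: [-0.5, -0.5, 0.1]
gripper_width: 0.006
gripper_force: 0.0
```

>>> drive_tool:
  rows:
    - [0,0,0,0,-0.033,0.1118,-0.0319]
    - [0,0,0,0,-0.033,0.1118,-0.0319]
    - [0,0,0,0,-0.033,0.1118,-0.0319]
    - [0,0,0,0,-0.033,0.1118,-0.0319]
    - [0,0,0,0,-0.033,0.1118,-0.0319]

```text
time_s: 6.13
tcp_pos: [0.5724, 0.0007, 0.2374]
ee_rot: [[-0.516, 0.812, -0.271], [0.101, 0.371, 0.923], [0.85, 0.449, -0.274]]
wrist_force: [0.2, 0.3, -0.3]
gripper_width: 0.009
gripper_force: 0.0
```

>>> drive_tool:
  rows:
    - [0,0,0,0,-0.033,0.1118,-0.0319]
    - [0,0,0,0,-0.033,0.1118,-0.0319]
    - [0,0,0,0,-0.033,0.1118,-0.0319]
    - [0,0,0,0,-0.033,0.1118,-0.0319]
    - [0,0,0,0,0,0,0]

```text
time_s: 6.55
tcp_pos: [0.5724, 0.0006, 0.2371]
ee_rot: [[-0.082, 0.959, -0.272], [0.261, 0.284, 0.923], [0.962, 0.005, -0.273]]
wrist_force: [0.2, 1.1, 0.6]
gripper_width: 0.003
gripper_force: 0.0
```

>>> drive_tool:
  rows:
    - [0,0,0,-30,0,0,0]
    - [0,0,0,-30,0,0,0]
    - [0,0,0,-30,0,0,0]
    - [0,0,0,-30,0,0,0]
    - [0,0,0,0,0,0,0]

```text
time_s: 6.97
tcp_pos: [0.5708, 0.0012, 0.1098]
ee_rot: [[-0.071, 0.959, -0.275], [0.256, 0.284, 0.924], [0.964, -0.004, -0.265]]
wrist_force: [-1.2, 0.1, -0.6]
gripper_width: 0.005
gripper_force: 0.0
```

>>> drive_tool:
  rows:
    - [0,0,0,-22,0,0,0]
    - [0,0,0,-22,0,0,0]
    - [0,0,0,-20,0,0,0]
    - [0,0,0,0,0,0,0]

```text
time_s: 7.3
tcp_pos: [0.572, 0.0005, 0.0484]
ee_rot: [[-0.074, 0.959, -0.274], [0.257, 0.284, 0.924], [0.964, -0.002, -0.267]]
wrist_force: [-0.3, 0.4, -0.4]
gripper_width: 0.007
gripper_force: 0.0
```

>>> drive_tool:
  rows:
    - [0,-7,18,0,0,0,0]
    - [0,-7,18,0,0,0,0]
    - [0,-7,18,0,0,0,0]
    - [0,-7,18,0,0,0,0]
    - [0,0,0,0,0,0,0]

```text
time_s: 7.72
tcp_pos: [0.5443, 0.0749, 0.0528]
ee_rot: [[-0.08, 0.958, -0.275], [0.256, 0.286, 0.923], [0.963, 0.004, -0.268]]
wrist_force: [-0.7, 1.2, 0.8]
gripper_width: 0.008
gripper_force: 0.0
```

```bash
python3 -c "
from h import *
np.set_printoptions(precision=3,suppress=True)
s=sense();print(s['tcp_pos'],s['joints'],s['time_s'])
c=capture('wrist');cv2.imwrite('pics/w3.png',cv2.resize(c['frame'][:,:,::-1],(800,600)))
hsv=cv2.cvtColor(c['frame'],cv2.COLOR_RGB2HSV)
k,L,st,ce=cv2.connectedComponentsWithStats((cv2.inRange(hsv,(22,150,60),(35,255,255))>0).astype(np.uint8))
for i in range(1,k):
    if st[i,4]>100:
        P=maskpts(c,L==i);print(ce[i],st[i],np.percentile(P,[2,50,98],axis=0).ravel(),np.percentile(P[:,:2]@[-.282,.96],[1,5]))
"
```

```text
[0.544 0.075 0.053] [ -10.033   50.447    7.086  -60.323  -97.451 -130.757] 7.7167
[328.193 123.293] [  145   103   367    43 13869] [0.461 0.122 0.087 0.567 0.16  0.095 0.676 0.205 0.1  ] [-0.019 -0.018]
```

View pics/w3.png

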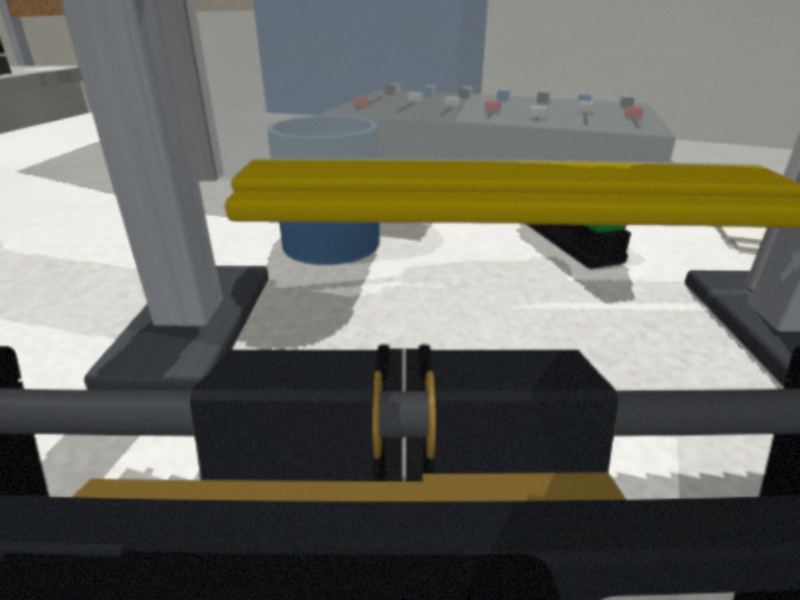

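The wrist picture shows the lip at (230–800, 160–225), with the closed fingers below it at (404,400). The way under the lip is free, so I'm advancing.

>>> drive_tool:
  rows:
    - [0,0,19,0,0,0,0]
    - [0,0,19,0,0,0,0]
    - [0,0,19,0,0,0,0]
    - [0,0,19,0,0,0,0]
    - [0,0,0,0,0,0,0]

```text
time_s: 8.18
tcp_pos: [0.5452, 0.1504, 0.0514]
ee_rot: [[-0.079, 0.958, -0.274], [0.256, 0.285, 0.924], [0.963, 0.003, -0.268]]
wrist_force: [-0.2, -0.5, 1.2]
gripper_width: 0.003
gripper_force: 0.0
```

>>> drive_tool:
  rows:
    - [0,0,0,5,0,0,0]
    - [0,0,0,5,0,0,0]
    - [0,0,0,5,0,0,0]
    - [0,0,0,5,0,0,0]
    - [0,0,0,0,0,0,0]

```text
time_s: 8.6
tcp_pos: [0.545, 0.1471, 0.0702]
ee_rot: [[-0.075, 0.959, -0.272], [0.258, 0.282, 0.924], [0.963, -0.001, -0.268]]
wrist_force: [-0.8, 0.4, 0.0]
gripper_width: 0.002
gripper_force: 0.0
```

```bash
cat > w.py <<'E'
from h import *
import sys
np.set_printoptions(precision=4,suppress=True)
s=sense();p=s['tcp_pos'];print(p,'fx',p@np.array([-.282,.96,0]),'fy',p@np.array([-.96,-.282,0]),s['wrist_force'],s['time_s'])
c=capture('top');hsv=cv2.cvtColor(c['frame'],cv2.COLOR_RGB2HSV)
P=maskpts(c,cv2.inRange(hsv,(20,120,60),(35,255,255))>0);P=P[(abs(P[:,0]-.56)<.16)&(P[:,2]<.33)]
x=P[:,:2]@[-.282,.96]
print(len(P),'c1',np.median(P[(x>-.012)&(x<-.004),2]),'c2',np.median(P[(x>.003)&(x<.022),2]))
k,L,st,ce=cv2.connectedComponentsWithStats((cv2.inRange(hsv,(0,130,60),(8,255,255))>0).astype(np.uint8))
for i in range(1,k):
    if st[i,4]>30:
        R=maskpts(c,L==i);R=R[(R[:,2]>.15)&(R[:,2]<.3)]
        if len(R): print('red',len(R),np.median(R,0))
if len(sys.argv)>1:
    c=capture('wrist');cv2.imwrite('pics/%s.png'%sys.argv[1],cv2.resize(c['frame'][:,:,::-1],(800,600)))
E
python3 w.py
```

```text
[0.545  0.1471 0.0702] fx -0.012440423059250454 fy -0.5646664428218882 [-0.8437  0.4395  0.0044] 8.6
3241 c1 0.09326037029703192 c2 0.09818815663399719
red 165 [0.707  0.2308 0.2384]
red 34 [0.4119 0.1511 0.2393]
```

>>> drive_tool:
  rows:
    - [0,0,0,3,0,0,0]
    - [0,0,0,3,0,0,0]
    - [0,0,0,3,0,0,0]
    - [0,0,0,0,0,0,0]
    - [0,0,0,0,0,0,0]

```text
time_s: 9.07
tcp_pos: [0.5441, 0.1479, 0.0776]
ee_rot: [[-0.072, 0.959, -0.273], [0.258, 0.283, 0.924], [0.964, -0.004, -0.267]]
wrist_force: [0.3, -0.7, -0.4]
gripper_width: 0.003
gripper_force: 0.5
```

>>> drive_tool:
  rows:
    - [0,0,0,5,0,0,0]
    - [0,0,0,5,0,0,0]
    - [0,0,0,5,0,0,0]
    - [0,0,0,0,0,0,0]
    - [0,0,0,0,0,0,0]

```text
time_s: 9.48
tcp_pos: [0.5443, 0.1483, 0.0936]
ee_rot: [[-0.074, 0.959, -0.273], [0.256, 0.283, 0.924], [0.964, -0.002, -0.267]]
wrist_force: [-0.3, 0.4, 0.0]
gripper_width: 0.007
gripper_force: 0.0
```

```bash
python3 w.py w4
```

```text
[0.5443 0.1483 0.0936] fx -0.011175298340929687 fy -0.5643566939885822 [-0.3364  0.4338  0.0103] 9.4833
3675 c1 0.1149497503778578 c2 0.11998593533016261
red 161 [0.7093 0.2301 0.2382]
red 32 [0.4118 0.1523 0.2391]
```

View pics/w4.png

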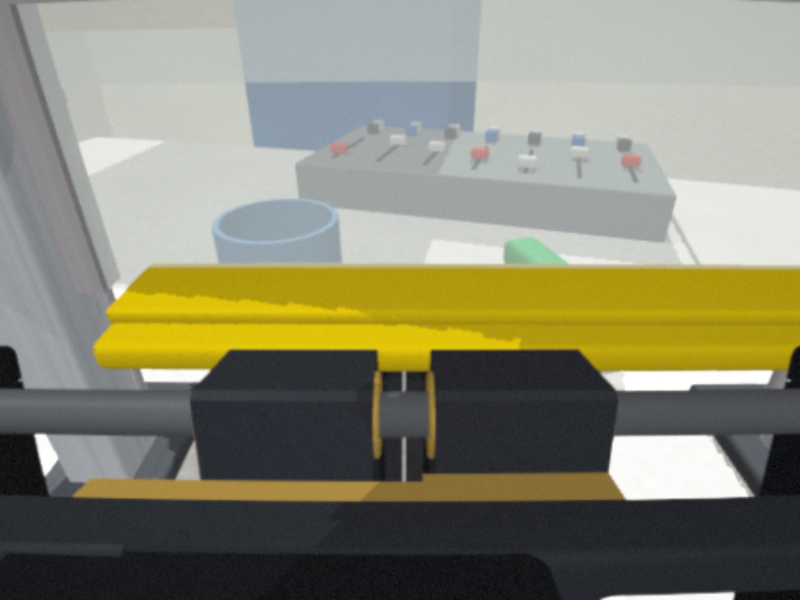

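The lip (100–800, 265–370) rests on the fingers and has risen 22 mm. About 118 mm remain.

>>> drive_tool:
  rows:
    - [0,0,0,6,0,0,0]
    - [0,0,0,8,0,0,0]
    - [0,0,0,8,0,0,0]
    - [0,0,0,8,0,0,0]
    - [0,0,0,8,0,0,0]

```text
time_s: 10.0
tcp_pos: [0.5441, 0.1481, 0.1315]
ee_rot: [[-0.073, 0.959, -0.273], [0.258, 0.283, 0.924], [0.964, -0.003, -0.268]]
wrist_force: [-0.4, 0.5, -3.1]
gripper_width: 0.003
gripper_force: 1.3
```

>>> drive_tool:
  rows:
    - [0,0,0,8,0,0,0]
    - [0,0,0,8,0,0,0]
    - [0,0,0,8,0,0,0]
    - [0,0,0,8,0,0,0]
    - [0,0,0,8,0,0,0]

```text
time_s: 10.42
tcp_pos: [0.5441, 0.148, 0.1714]
ee_rot: [[-0.072, 0.959, -0.273], [0.258, 0.283, 0.924], [0.964, -0.004, -0.268]]
wrist_force: [-0.1, 1.9, -2.9]
gripper_width: 0.007
gripper_force: 1.3
```

>>> drive_tool:
  rows:
    - [0,0,0,7,0,0,0]
    - [0,0,0,6,0,0,0]
    - [0,0,0,4,0,0,0]
    - [0,0,0,2,0,0,0]
    - [0,0,0,0,0,0,0]

```text
time_s: 10.83
tcp_pos: [0.5442, 0.1479, 0.1903]
ee_rot: [[-0.073, 0.959, -0.273], [0.257, 0.283, 0.924], [0.964, -0.003, -0.267]]
wrist_force: [-0.3, -0.7, 0.4]
gripper_width: 0.005
gripper_force: 0.0
```

```bash
python3 w.py w5
```

```text
[0.5442 0.1479 0.1903] fx -0.011473660970318985 fy -0.5641233506619385 [-0.2695 -0.687   0.4372] 10.8333
4976 c1 0.21139868951330232 c2 0.21642143900483718
red 117 [0.7164 0.228  0.2388]
red 130 [0.403  0.1368 0.2395]
```

>>> drive_tool:
  rows:
    - [0,0,0,5,0,0,0]
    - [0,0,0,6,0,0,0]
    - [0,0,0,5,0,0,0]
    - [0,0,0,3,0,0,0]
    - [0,0,0,2,0,0,0]

```text
time_s: 11.35
tcp_pos: [0.5441, 0.148, 0.2112]
ee_rot: [[-0.073, 0.959, -0.273], [0.258, 0.283, 0.924], [0.963, -0.003, -0.268]]
wrist_force: [-1.1, 0.4, -2.2]
gripper_width: 0.006
gripper_force: 1.2
```

>>> drive_tool:
  rows:
    - [0,0,0,0,0,0,0]
    - [0,0,0,0,0,0,0]

```text
time_s: 11.52
tcp_pos: [0.5442, 0.148, 0.2111]
ee_rot: [[-0.073, 0.959, -0.273], [0.257, 0.283, 0.924], [0.964, -0.003, -0.267]]
wrist_force: [-0.1, 0.2, 0.1]
gripper_width: 0.005
gripper_force: 0.0
```

```bash
python3 w.py w6
```

```text
[0.5442 0.148  0.2111] fx -0.011360673426620197 fy -0.5641884750507352 [-0.0834  0.2264  0.1137] 11.5167
5386 c1 0.2323748606719001 c2 0.23739782884531205
red 111 [0.7184 0.2282 0.2389]
red 126 [0.4023 0.1368 0.2391]
```

View pics/w6.png

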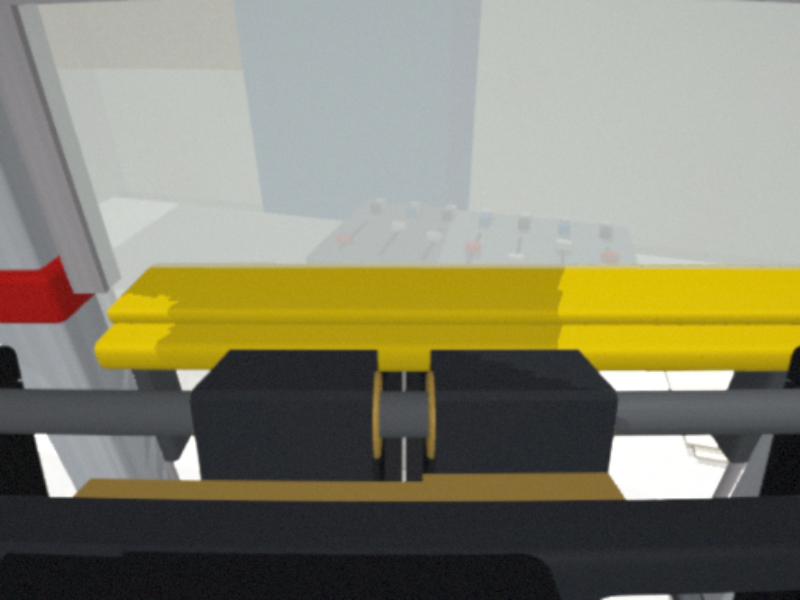

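The lip is within about 1–2 mm of collar level: the collar is at (40,295) and the lip stands on the closed fingers. I'll lower slightly and draw back.

>>> drive_tool:
  rows:
    - [0,0,0,-5,0,0,0]
    - [0,0,0,-6,0,0,0]
    - [0,0,0,-4,0,0,0]
    - [0,5,-17,0,0,0,0]
    - [0,7,-24,0,0,0,0]

```text
time_s: 12.03
tcp_pos: [0.5555, 0.1077, 0.1951]
ee_rot: [[-0.071, 0.958, -0.276], [0.257, 0.285, 0.924], [0.964, -0.005, -0.266]]
wrist_force: [0.4, -0.2, -0.4]
gripper_width: 0.006
gripper_force: 0.0
```

>>> drive_tool:
  rows:
    - [0,7,-24,0,0,0,0]
    - [0,7,-24,0,0,0,0]
    - [0,7,-24,0,0,0,0]
    - [0,7,-24,0,0,0,0]
    - [0,0,0,0,0,0,0]

```text
time_s: 12.45
tcp_pos: [0.5852, 0.0061, 0.194]
ee_rot: [[-0.071, 0.96, -0.27], [0.26, 0.279, 0.924], [0.963, -0.005, -0.27]]
wrist_force: [0.1, -0.3, 0.2]
gripper_width: 0.005
gripper_force: 0.0
```

>>> drive_tool:
  rows:
    - [0,0,0,0,0,0,0]
    - [0,0,0,0,0,0,0]
    - [0,0,0,0,0,0,0]

```text
time_s: 12.7
tcp_pos: [0.5839, 0.0116, 0.1955]
ee_rot: [[-0.072, 0.959, -0.274], [0.257, 0.283, 0.924], [0.964, -0.004, -0.267]]
wrist_force: [-0.1, 0.2, -1.1]
gripper_width: 0.007
gripper_force: 0.0
```

```bash
python3 w.py w7; python3 -c "
from h import *
c=capture('top')
for l in ['mic_mid','mug_mid','stapler_mid']:
    r=masks_of(l,c)
    if r: print(l,r[0]['p'],np.median(maskpts(c,r[0]['region']),0))"
```

```text
[0.5839 0.0116 0.1955] fx -0.1535453251905402 fy -0.5638215528011685 [-0.1301  0.2283 -1.1454] 12.7
5411 c1 0.23236968055815255 c2 0.23738474871678894
red 109 [0.7187 0.2283 0.2388]
red 120 [0.4011 0.1366 0.2392]
mic_mid 0.93 [0.74340624 0.10464413 0.01363718]
mug_mid 0.93 [0.41667327 0.29717483 0.02669974]
stapler_mid 0.83 [0.58955033 0.34940031 0.04356332]
```

View pics/w7.png

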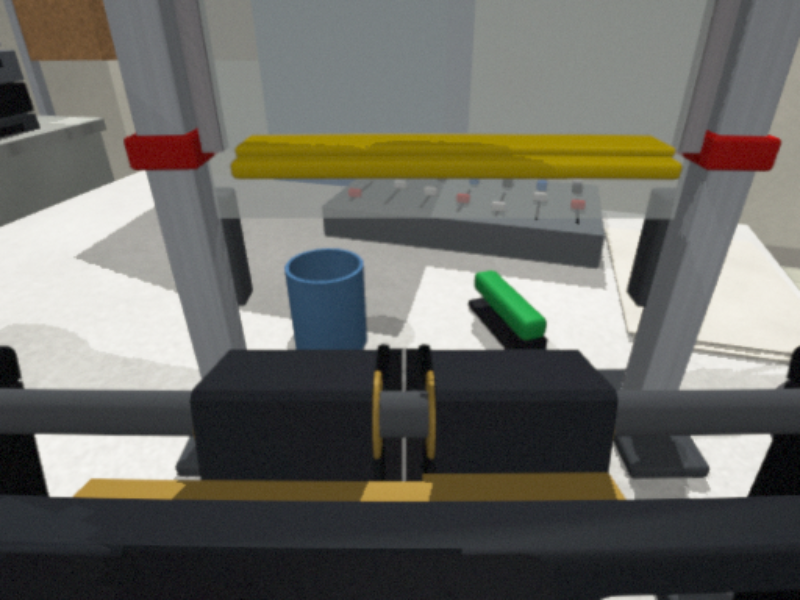

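The lip (235–680, 135–178) stands level with both collars (170,152 and 735,152), and the hand is clear.

```bash
python3 -c "
from station import *
print(finish_job())"
```

```text
the job is handed in; nothing more can be done
None
```

The hatch is open and the job is handed in at 12.7 s on the clock: the lip measured about 1–2 mm below collar level, the hand is clear, and the collars, microphone, mug and stapler are where they were.

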